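# Unscrew the wing nut and free the clamp strap of a vacuum former

## Task

Free the clamp strap at the front of the vacuum former: with a fingertip, stroke the wings of the wing nut round anticlockwise (seen from above), stroke after stroke, for two full turns, so that it stands clear above the strap's raised lips. Then push the strap by its upright tab along its channel, away from the nut, until its slot is right off the stud, and leave it lying flat in the channel. Do not pinch, force or lift anything, and leave the other things where they are.

Things in the scene. Friction and masses are not known exactly. Their poses are not given: they have to be found in the camera images.
- former: vacuum forming machine, grey cast base fixed to the bench; deck 236 mm deep (x) by 316 mm wide (y), 85 mm above the bench. Origin: centre of its underside; x to its rear (away from the robot), y to its left, z up. At the rear left a post carries the heater head, swung out to the left, underside 246 mm above the bench. At the front of the deck stands the stud with the wing nut
- frame_front (a point): middle of the top front edge of the square sheet frame on the rear of the deck: 17.5 mm above the deck, 150 mm wide, 52 mm behind the stud axis
- stud_foot (a point): foot of the upright threaded stud, on its axis at deck height, at (-75, 20, 85) mm in the machine's frame. The stud is 10 mm thick and 38 mm high
- wing_nut (a joint): angle of the wing nut on the stud, rad: 0 is screwed right down, positive is anticlockwise seen from above (unscrewing). Starts between 0 and 2.8; thread ends at 25.2. The nut rises 3 mm a turn and clears the strap's lips from about 8 rad. At 0 and every multiple of pi the wings lie along the machine's y. Turning takes 1 to 2 N at a wing; it stays where it is left
- wing_mid (a point): on the stud axis at half the height of the wings; rises and turns with the nut (its y axis lies along the wings). 25 mm above the deck with the nut right down. The two wings are upright plates 5 mm thick, reaching 34 mm out from the axis, from 10 mm below to 10 mm above this point. Below them: hub 20 mm across, flange 32 mm across
- strap: loose slotted aluminium strap, 32 mm wide, 129 mm long, 5 mm thick, 80 g, flat on the deck in a channel along the machine's y (rails 4 mm high), under the nut's flange. Origin: on its underside, on the stud axis when clamped; axes as the machine's. Free of the nut it slides towards the machine's -y with under 2 N; a stop ends its travel at 58 mm
- strap_mouth (a point): middle of the open end of the strap's 14 mm slot, on the underside, 22 mm from the strap's origin towards +y. Beside it two lips stand up to 9.5 mm above the deck and catch on the nut's flange unless the nut has risen. The slot is off the stud once the strap has gone 27 mm
- strap_tab (a point): top centre of the strap's upright tab, a plate 26 mm wide (x), 6 mm thick (y), its top 31 mm above the deck, 98 mm from the strap's origin towards -y
- stone_model: a loose plaster model, a rounded block 65 x 56 x 22 mm, lying on the grille inside the sheet frame; leave it alone. Origin: centre of its underside
- spare_collar: a loose steel collar 28 mm across, 12 mm high, on the left front of the deck; leave it alone. Origin: centre of its underside
- jar: a white jar, 56 mm across, 70 mm high, on the bench; leave it alone
- mixing_bowl: a black rubber bowl, 110 mm across, 55 mm high, on the bench; leave it alone
- spatula: a spatula lying on the bench; leave it alone
- brush: a brush lying on the bench; leave it alone
- separator: a white bottle, 52 mm across, 130 mm high, on the bench; leave it alone
Mind the look-alikes: they are no part of the job. What is meant by the strap is not orange, and is the larger of those in its own colour.

How it is judged:
By the outcome, as a careful person would: the job done as asked, in the order asked, and still so for the second after the job is handed in, with the robot touching nothing.
It also fails if it takes over 64 s, if anything falls off the work surface, if the arm or the gripper's body presses on something with over 40 N, if the wrist force passes 120 N, or if a joint passes its speed limit or range.

## Robot

A 6-joint arm with a two-finger parallel gripper is mounted at the origin on the work surface. World frame = base frame: x ahead of the robot, y to its left, z up, the work surface at z = 0. Lengths are in mm, angles in rad, forces in N, time in s.
With the tool pointing down it reaches from about 275 to 1000 mm from the base axis. Payload 8.4 kg.
Tool frame: the origin (TCP) lies midway between the tips of the shut fingers; the grasp point (between the pads) lies 19 mm behind it; z points along the fingers, y is the direction in which the jaws open and shut (so a half turn about z gives the same grasp; the last joint's range is limited). The gripper opens to 85 mm and grips with 20 to 120 N. Pads are 22 mm wide; open, the fingers measure 114 mm over their backs; the gripper's body (76 mm by 85 mm) begins 54 mm behind the grasp point. The pads swing forward as they close: fully open they stand 13 mm farther back than shut.
Start: joints at [-1.256, 0.353, 1.633, -0, 1.155, -0.002], TCP at [194.703, -593.901, 231.281] pointing down, gripper open.
Joint ranges: [-2.63, 2.63], [-0.92, 2.1], [0.06, 2.66], [-1.3, 4.44], [0, 2.69], [-3.02, 3.02]. Speed limits (rad/s): [2.22, 2.22, 2.79, 3.14, 3.14, 3.14].

## Interface

Orientations are given as [roll, pitch, yaw] about the fixed x, y, z axes, in that order (R = Rz(yaw) Ry(pitch) Rx(roll)).
In Python, from rig import r gives the robot as it stands. The module is installed in compiled form; this text tells all that it offers.
- The arm moves only by the tool drive_tool, never from a script. Its argument "moves" is a list of rows, each a list of 3 entries, a list of its own where there are three numbers: the closure, from 0 (fully open) to 1 (shut), then the shift along the tool's x, y, z in cm, then the turn about the tool's z in degrees. In form: [[claw, [dx, dy, dz], roll], ...]. A call has 1 to 12 rows; each row is the pose to reach, as a shift and turn from the pose measured when the call began, along the tool's axes at that moment; what a row does not reach only later rows make up. A row lasts 1/8 s, in which the tool goes at most 62.5 mm and 10.7 degrees, less where a joint would pass 70% of its speed; a pose out of reach is approached as far as the arm can. A call with a gripper value outside its range is refused whole. The fingers move at their own pace and stop on an object; "grip_force" is the grip in N (left out, the last holds). Time passes only in rows, so rows that repeat a pose let the fingers close. It gives the time, the measured TCP pose, the force and the opening at its end, in the units of the state.
- r.sense(): the state, without advancing time (a new reading comes with each control period).
- r.grab_frame(name): name is "scene" or "top" or "wrist"; returns a dict with "color" (480x640x3 uint8, red, green, blue), "fx", "fy", "cx", "cy" (pixels), "pose" (4x4, takes a point from camera to world coordinates); the wrist camera has in their place "hand_eye" (4x4, takes a point from camera to tool coordinates, whose origin is the TCP and whose axes are the flange's). Camera axes: x right, y up, looking along -z (the intrinsics and any distortion apply to the point x, -y, -z); pixel columns grow to the right and rows downward; lengths in mm; the calibration is good to about 2 mm. A picture is of the moment at which its call begins: read the wrist's pose just before it. There is no depth.
- r.sign_off(): hands the job in, once; it reports no verdict.
Trained networks look in the newest picture that a camera, given by its name, has taken for a name from the list of things; names that differ only in an ending like _2 or _b are one class to them, and where a whole thing is asked for, a point or a joint stands for the part that bears it (a point fixed in the world has none). Each returns a list of dicts, best first, with "score" (0 to 1); they miss things now and then, are a little off and sometimes report something else, mostly with a low value. They report only what shows in the picture. A call takes as long as a camera call. They do not tell look-alikes from the thing itself.
- r.outline_of(thing, camera): "mask" (480x640 bool, what is visible of it) and "at" ([column, row] in pixels, amid what is visible of it).
- r.spot_point(thing, camera): "at" ([column, row] in pixels: a listed point, or the origin of a listed thing).
The state is a dict: "clock": time; "qpos": joint angles; "qvel": joint speeds; "joint_efforts": joint torques, N m; "eef_pos": TCP position; "tcp_rot": TCP orientation; "contact_force": force on the tool from outside, world axes, zero at the start; "wrist_torque": the same for the moment, N m; "opening": opening from 0.0 (shut) to 1.0 (fully open).
Only numpy, scipy, OpenCV 4.12 (cv2) and the standard library are available. Lean on these libraries where they do the work, as an engineer would, in place of code of your own. Each camera call takes 0.05 s, during which the arm holds its last target.

## Working session

There is one attempt and no reset: what is moved stays moved. The work goes in short steps, Python scripts to look and compute and a tool call to move; the robot and the scene stay as the last step left them, time stands still between calls to the robot, and variables do not carry over. Pictures are saved under pics/ and viewed, and the job is handed in when it is done.

Besides the shell and the picture viewer there is one more tool, called after "Request:" as name([rows], argument=value, ...), one row to a line, values as JSON. drive_tool: Moves the arm, as the interface text tells. Its arguments: {"type":"object","properties":{"moves":{"type":"array"},"grip_force":{"type":"number"}},"required":["moves"]}

```bash
mkdir -p pics; ls; cat > h.py <<'E'
from rig import r
import numpy as np, cv2, json
from scipy.spatial.transform import Rotation as R
def grab(n,save=None):
    s=r.sense(); f=r.grab_frame(n)
    if 'pose' in f: T=np.array(f['pose'])
    else:
        A=np.eye(4);A[:3,:3]=R.from_euler('xyz',s['tcp_rot']).as_matrix();A[:3,3]=s['eef_pos'];T=A@np.array(f['hand_eye'])
    f['T']=T
    if save: cv2.imwrite('pics/'+save+'.png',np.array(f['color'])[:,:,::-1])
    return f
def atz(f,px,z):
    d=f['T'][:3,:3]@np.array([(px[0]-f['cx'])/f['fx'],-(px[1]-f['cy'])/f['fy'],-1.]);o=f['T'][:3,3]
    return o+d*(z-o[2])/d[2]
def proj(f,p):
    c=np.linalg.inv(f['T'])@np.append(p,1.);return np.array([f['cx']+f['fx']*c[0]/-c[2],f['cy']-f['fy']*c[1]/-c[2]])
E
python3 - <<'E'
from h import *
s=r.sense();print(s)
for n in ['scene','top','wrist']:
    f=grab(n,n+'0');print(n,{k:(np.array(v).round(3).tolist()) for k,v in f.items() if k!='color'})
    for t in ['former','strap','strap_tab','stud_foot','wing_mid','frame_front','strap_mouth']:
        print(t,[(np.round(d['at'],1).tolist(),round(d['score'],2)) for d in r.spot_point(t,n)][:4])
E
```

```text
pics
{'clock': 0.0, 'qpos': array([-1.25642926e+00,  3.53642273e-01,  1.63415768e+00, -1.21995159e-05,
        1.15521062e+00, -2.39593611e-03]), 'qvel': array([ 1.00288679e-04, -3.75177767e-04, -3.13914898e-05, -1.04167679e-03,
       -1.69583060e-03, -4.21297550e-04]), 'joint_efforts': array([ 4.81414336e-04, -6.05252051e+01, -3.42062688e+01, -3.81515815e-05,
        9.43918945e-03,  1.37088122e-06]), 'eef_pos': array([ 194.52883339, -593.43650946,  230.55528241]), 'tcp_rot': array([-3.14017471e+00,  7.75682208e-06,  3.16767942e-01]), 'contact_force': array([0.76663564, 0.23082385, 0.82664552]), 'wrist_torque': array([-0.00303796,  0.03394485, -0.0339452 ]), 'opening': 1.0036233457244137}
scene {'fx': 617.136, 'fy': 617.136, 'cx': 315.306, 'cy': 235.511, 'pose': [[-0.222, -0.605, 0.765, 1797.318], [0.975, -0.142, 0.17, 230.566], [0.006, 0.784, 0.621, 1110.974], [0.0, 0.0, 0.0, 1.0]], 'T': [[-0.222, -0.605, 0.765, 1797.318], [0.975, -0.142, 0.17, 230.566], [0.006, 0.784, 0.621, 1110.974], [0.0, 0.0, 0.0, 1.0]]}
former [([350.5, 281.8], 0.86), ([345.4, 247.4], 0.75)]
strap [([361.5, 
[... 703 characters left out ...]
p_tab [([299.5, 299.6], 0.8), ([395.4, 181.4], 0.72), ([300.8, 249.1], 0.69), ([251.2, 252.0], 0.37)]
stud_foot [([263.7, 253.3], 0.6)]
wing_mid [([263.0, 252.4], 0.59)]
frame_front [([279.0, 225.5], 0.7)]
strap_mouth [([253.9, 251.0], 0.93), ([352.7, 165.2], 0.9), ([278.6, 227.8], 0.64)]
wrist {'fx': 354.675, 'fy': 354.675, 'cx': 314.813, 'cy': 240.59, 'hand_eye': [[-0.001, 0.962, 0.272, 69.229], [1.0, 0.001, 0.002, 0.849], [0.001, 0.272, -0.962, -142.735], [0.0, 0.0, 0.0, 1.0]], 'T': [[0.31, 0.915, 0.259, 260.754], [-0.951, 0.299, 0.083, -573.129], [-0.001, -0.272, 0.962, 374.036], [0.0, 0.0, 0.0, 1.0]]}
former []
strap []
strap_tab []
stud_foot []
wing_mid []
frame_front []
strap_mouth []
```

View pics/top0.png

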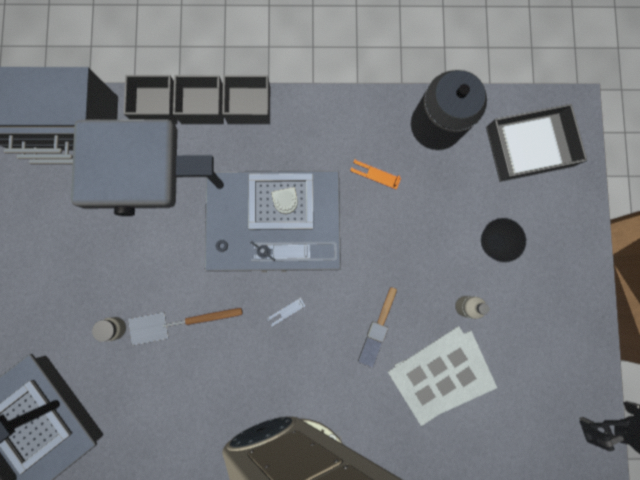

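View pics/scene0.png

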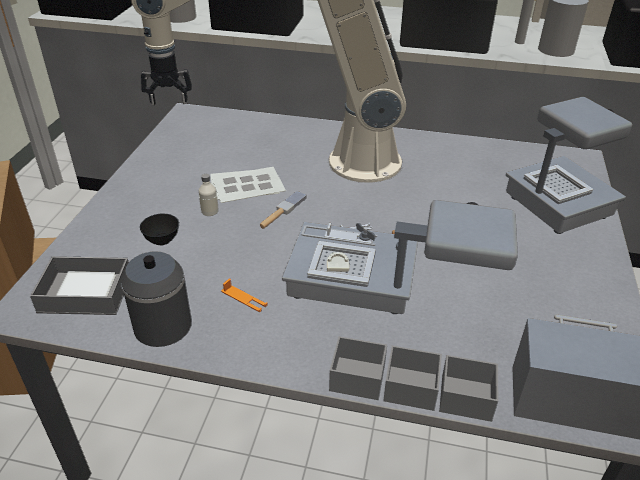

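```bash
python3 - <<'E'
from h import *
f=grab('top')
c=f['color'][190:330,210:420,::-1]
cv2.imwrite('pics/topz.png',cv2.resize(c,None,fx=3.8,fy=3.8,interpolation=cv2.INTER_CUBIC))
f=grab('scene')
c=f['color'][190:340,200:420,::-1]
cv2.imwrite('pics/scz.png',cv2.resize(c,None,fx=3.6,fy=3.6,interpolation=cv2.INTER_CUBIC))
E
```

```text
(no output)
```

View pics/topz.png

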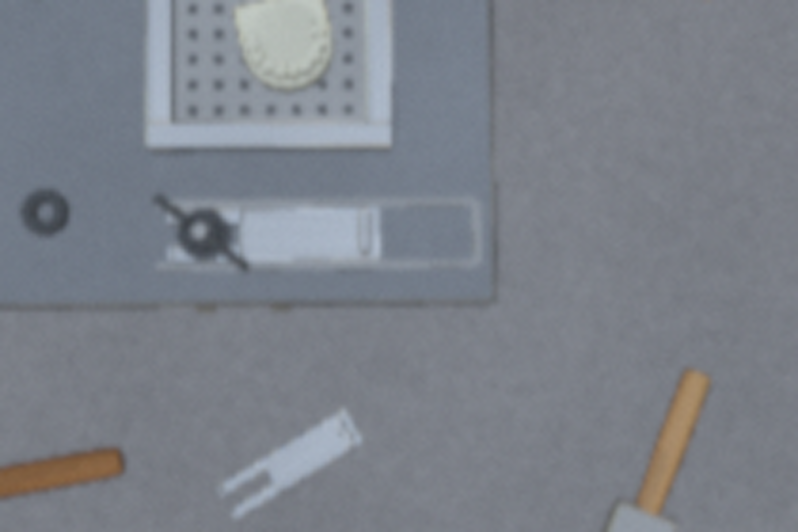

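View pics/scz.png

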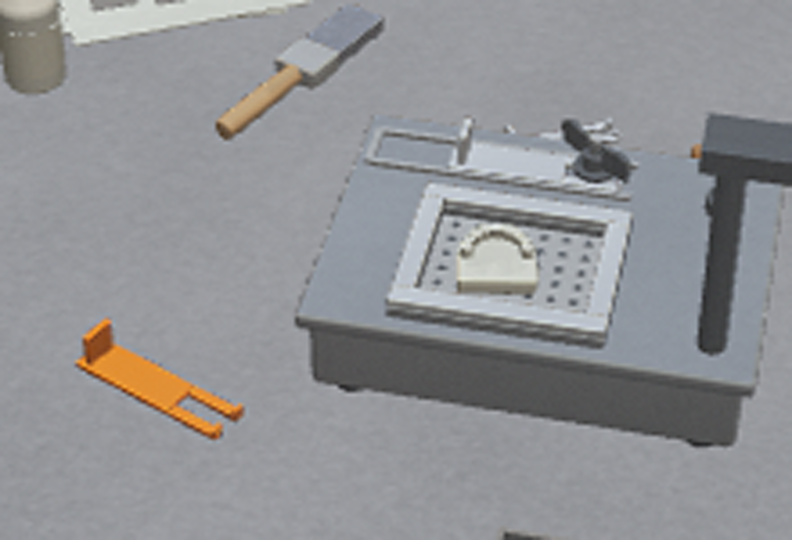

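The top view shows the nut at about (263,252), with its wings running upper-left to lower-right. That puts theta near 2.4. The clamped strap, light grey, lies to its right with the tab at about (301,249). The smaller grey strap at (287,312) and the orange one at (375,174) are look-alikes. Next I'll measure positions.

```bash
python3 - <<'E'
from h import *
f=grab('top')
g=grab('scene')
D=85
def p(f,px,z): return atz(f,px,z).round(1)
print('stud top?',p(f,(263.7,253.3),D),'mid',p(f,(263,252.4),D+25))
print('tab',p(f,(300.8,249.1),D+31),'mouth',p(f,(253.9,251),D))
print('frame',p(f,(279,225.5),D+17.5),'former',p(f,(274.9,225.5),0))
print('scene stud',p(g,(363.1,239),D),'mid',p(g,(362.7,230.9),D+26),'tab',p(g,(328.4,228.2),D+31),'former',p(g,(350.5,281.8),0))
# deck corners top: 
for c in [(340,269.5),(206,270),(338.5,170.5)]: print(p(f,c,D))
E
```

```text
stud top? [516.4  79.6  85. ] mid [516.8  78.6 110. ]
tab [523.5  -7.5 116. ] mouth [521.9 102.4  85. ]
frame [579.3  43.  102.5] former [592.8  60.7   0. ]
scene stud [519.1  76.5  85. ] mid [518.   73.9 111. ] tab [533.7 -15.3 116. ] former [600.1  60.7   0. ]
[478. -98.  85.]
[478.2 212.7  85. ]
[713.3 -96.7  85. ]
```

Request:
drive_tool([
  [1, [3, -3, -5], 2],
  [1, [8, -8, -7], 4],
  [1, [13, -12.5, -7], 6],
  [1, [18, -17, -7], 8],
  [1, [23, -21.5, -7], 10],
  [1, [28, -26, -7], 12],
  [1, [33, -31, -7], 14],
  [1, [38, -35.5, -7], 16],
  [1, [43, -40, -7], 18.2],
  [1, [48, -45, -7], 18.2],
  [1, [52.5, -49.4, -7], 18.2],
  [1, [52.5, -49.4, -7], 18.2],
])

```text
clock: 2.9
eef_pos: [540.5, 41.2, 301.5]
tcp_rot: [3.142, -0.001, -0.0]
contact_force: [0.8, -1.1, 0.2]
opening: -0.0
```

```bash
python3 - <<'E'
from h import *
s=r.sense();print(s['clock'],s['eef_pos'],s['tcp_rot'],s['qvel'].round(2),s['opening'],s['qpos'].round(2))
f=grab('wrist','w1')
def p(px,z): return atz(f,px,z).round(1)
for t,z in [('stud_foot',85),('wing_mid',111),('strap_tab',116),('strap_mouth',85),('frame_front',102.5),('strap',85)]:
    print(t,[(np.round(d['at'],1).tolist(),round(d['score'],2),p(d['at'],z)) for d in r.spot_point(t,'wrist')][:3])
E
```

```text
2.9 [540.47175338  41.24893586 301.52426961] [ 3.14153437e+00 -7.43901630e-04 -2.40920870e-04] [ 0.77  0.39 -0.45 -0.01  0.06  0.76] -0.00013051759678795962 [ 0.07  0.16  1.73 -0.    1.25  1.64]
stud_foot [([282.3, 230.3], 0.7, array([519.7,  75. ,  85. ])), ([183.2, 216.2], 0.32, array([534.9, 177. ,  85. ]))]
wing_mid [([279.1, 235.7], 0.8, array([520.8,  75.8, 111. ]))]
strap_tab [([376.5, 238.8], 0.77, array([519. , -18.2, 116. ])), ([350.5, 306.8], 0.63, array([447.4,   4.9, 116. ])), ([592.4, 46.3], 0.58, array([ 685.1, -190.4,  116. ]))]
strap_mouth [([258.7, 225.4], 0.91, array([525. ,  99.4,  85. ])), ([477.4, 9.3], 0.68, array([ 721.9, -103.8,   85. ])), ([375.2, 238.0], 0.65, array([511.3, -22.4,  85. ]))]
frame_front [([319.0, 178.8], 0.91, array([574.7,  37. , 102.5]))]
strap [([274.2, 226.1], 0.75, array([524.3,  83.3,  85. ])), ([493.7, 18.3], 0.58, array([ 714.9, -119.2,   85. ])), ([298.0, 152.4], 0.33, array([598.7,  57.5,  85. ]))]
```

View pics/w1.png

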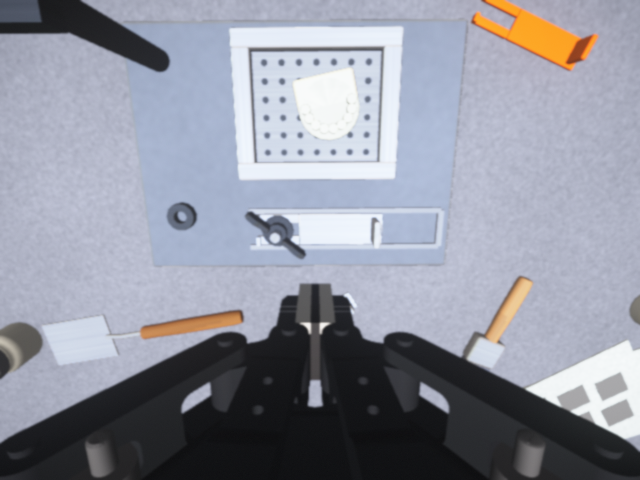

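```bash
python3 - <<'E'
from h import *
s=r.sense();print(s['clock'],s['eef_pos'],s['tcp_rot'],s['qvel'].round(2))
f=grab('wrist','w2')
def p(px,z): return atz(f,px,z).round(1)
for t,z in [('stud_foot',85),('wing_mid',111),('strap_tab',116),('strap_mouth',85),('frame_front',102.5)]:
    print(t,[(np.round(d['at'],1).tolist(),round(d['score'],2),p(d['at'],z)) for d in r.spot_point(t,'wrist')][:2])
c=f['color'][190:280,140:460,::-1]
cv2.imwrite('pics/w2z.png',cv2.resize(c,None,fx=2.5,fy=2.5,interpolation=cv2.INTER_CUBIC))
# yaw from model: project expected lines for a few yaws -> print rail edge points
E
```

```text
3.25 [539.15586302  38.06173597 301.29030887] [ 3.14126263e+00  3.18608819e-04 -1.79484326e-03] [-0.01 -0.01  0.    0.   -0.    0.  ]
stud_foot [([277.7, 230.8], 0.6, array([517.8,  76.6,  85. ]))]
wing_mid [([273.7, 224.9], 0.64, array([530.2,  77.4, 111. ])), ([271.6, 230.9], 0.55, array([524.3,  79.6, 111. ]))]
strap_tab [([591.1, 45.0], 0.98, array([ 684.1, -192.3,  116. ])), ([373.0, 239.0], 0.96, array([517.2, -18. , 116. ]))]
strap_mouth [([473.8, 5.2], 0.96, array([ 723.2, -103.6,   85. ])), ([256.7, 229.3], 0.74, array([519.5,  98.4,  85. ]))]
frame_front [([314.0, 180.6], 0.75, array([571.5,  38.4, 102.5]))]
```

View pics/w2z.png

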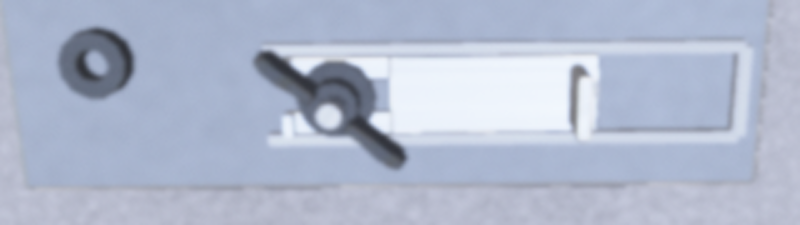

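```bash
python3 - <<'E'
from h import *
f=grab('wrist')
q=lambda zx,zy,z:atz(f,(140+zx/2.5,190+zy/2.5),z).round(1)
print('stud top',q(330,115,123));print('front edge',q(30,187,85),q(753,181,85))
print('rail front',q(270,140,89),q(735,138,89),'back',q(262,48,89),q(735,43,89))
a=q(258,57,121);b=q(402,163,121);print('wing tips',a,b,(a+b)/2,np.arctan2(-(a-b)[0],(a-b)[1]))
print('tab',q(588,80,116),q(588,138,116))
E
```

```text
stud top [522.8  78.3 123. ]
front edge [481.  213.1  85. ] [482.8 -97.   85. ]
rail front [503.  108.1  89. ] [503.3 -86.2  89. ] back [542.  109.2  89. ] [543.4 -82.6  89. ]
wing tips [544.6 104.5 121. ] [503.2  51.7 121. ] [523.9  78.1 121. ] -0.6649647173754473
tab [534.4 -19.1 116. ] [511.5 -20.1 116. ]
```

Request:
drive_tool([
  [1, [-4.3, -4.9, 4], 0],
  [1, [-4.3, -4.9, 9], 0],
  [1, [-4.3, -4.9, 13], 0],
  [1, [-4.3, -4.9, 15], 0],
  [1, [-4.3, -4.9, 16], 0],
  [1, [-4.3, -4.9, 16], 0],
])

```text
clock: 4.35
eef_pos: [496.7, 87.5, 141.3]
tcp_rot: [3.142, 0.0, -0.002]
contact_force: [0.5, 0.6, 0.0]
opening: -0.001
```

```bash
python3 - <<'E'
from h import *
g=grab('wrist','w3');g=grab('scene')
s=r.sense();print(s['clock'],s['eef_pos'],s['tcp_rot'],s['contact_force'])
c=g['color'][190:290,290:420,::-1]
cv2.imwrite('pics/sc3.png',cv2.resize(c,None,fx=5,fy=5,interpolation=cv2.INTER_CUBIC))
E
```

```text
4.45 [497.42100619  87.63975494 142.27117122] [-3.14135661e+00 -1.55573288e-03 -1.89112509e-03] [-0.371956    0.51425035 -0.01413649]
```

View pics/w3.png

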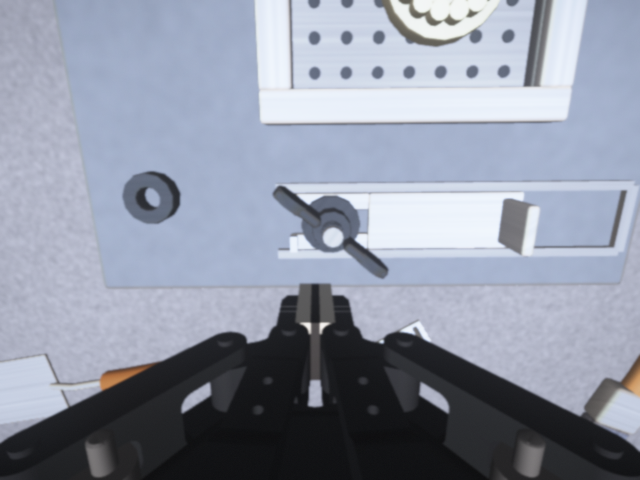

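View pics/sc3.png

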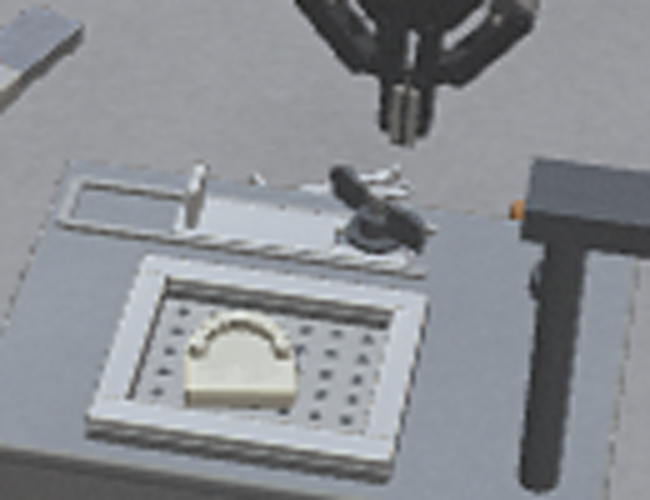

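```bash
python3 - <<'E'
from h import *
f=grab('wrist')
s=r.sense();print(s['eef_pos'])
print(atz(f,(333,237),123),atz(f,(332,225),92))
a=atz(f,(277,191),121);b=atz(f,(383,273),121);print(a,b,(a+b)/2)
print('tab',atz(f,(537,206),116),atz(f,(530,254),116), atz(f,(502,200),116))
print('tip proj',proj(f,s['eef_pos']), 'frame front',atz(f,(262,124),102.5),atz(f,(570,122),102.5))
print('strap ends',atz(f,(538,232),116))
E
```

```text
[497.49744947  87.68763781 142.3942781 ]
[522.84161675  78.5718101  123.        ] [521.40787826  77.6177388   92.        ]
[544.41278339 104.60585175 121.        ] [503.83958096  53.61309925 121.        ] [524.12618217  79.1094755  121.        ]
tab [536.13994885 -19.89091875 116.        ] [511.86065781 -20.42767829 116.        ] [539.09983004  -2.63327811 116.        ]
tip proj [313.79676834 304.13989182] frame front [574.71384417 112.90224315 102.5       ] [575.16565105 -37.62647775 102.5       ]
strap ends [523.20963769 -22.5306034  116.        ]
```

```bash
cat > rows.py <<'E'
import sys
from h import *
a0,a1,n,z0,z1=map(float,sys.argv[1:6])
s=r.sense();p=s['eef_pos'];print(s['clock'],p.round(1),s['contact_force'].round(1), 'ang now',np.degrees(np.arctan2(p[1]-78,p[0]-523)).round(1))
o=[]
for i in range(1,int(n)+1):
    t=i/n;a=np.radians(a0+(a1-a0)*t);X=523+28*np.cos(a);Y=78+28*np.sin(a);Z=z0+(z1-z0)*t
    o.append([1,[round((X-p[0])/10,2),round(-(Y-p[1])/10,2),round((p[2]-Z)/10,2)],0])
print(o)
E
python3 rows.py 160 295 9 106 107
```

```text
4.5 [497.5  87.7 142.4] [-0.   0.6  0.3] ang now 159.2
[[1, [np.float64(-0.24), np.float64(0.72), np.float64(3.63)], 0], [1, [np.float64(-0.21), np.float64(1.45), np.float64(3.62)], 0], [1, [np.float64(0.01), np.float64(2.15), np.float64(3.61)], 0], [1, [np.float64(0.41), np.float64(2.77), np.float64(3.59)], 0], [1, [np.float64(0.94), np.float64(3.26), np.float64(3.58)], 0], [1, [np.float64(1.59), np.float64(3.6), np.float64(3.57)], 0], [1, [np.float64(2.31), np.float64(3.76), np.float64(3.56)], 0], [1, [np.float64(3.04), np.float64(3.73), np.float64(3.55)], 0], [1, [np.float64(3.73), np.float64(3.51), np.float64(3.54)], 0]]
```

Request:
drive_tool([
  [1, [0, 0, 2.4], 0],
  [1, [0, 0, 3.6], 0],
  [1, [0, 0, 3.6], 0],
  [1, [-0.24, 0.72, 3.63], 0],
  [1, [-0.21, 1.45, 3.62], 0],
  [1, [0, 2.15, 3.61], 0],
  [1, [0.41, 2.77, 3.59], 0],
  [1, [0.94, 3.26, 3.58], 0],
  [1, [1.59, 3.6, 3.57], 0],
  [1, [2.31, 3.76, 3.56], 0],
  [1, [3.04, 3.73, 3.55], 0],
  [1, [3.73, 3.51, 3.54], 0],
])

```text
clock: 6.0
eef_pos: [535.3, 52.5, 107.0]
tcp_rot: [-3.142, -0.002, -0.002]
contact_force: [-1.2, -0.9, 0.6]
opening: -0.001
```

```bash
sed -i 's/o.append.*/o.append([1,[float(round(v\/10,2)) for v in (X-p[0],p[1]-Y,p[2]-Z)],0])/' rows.py
python3 -c "
from h import *
f=grab('wrist','w4')"; python3 rows.py 295 475 12 107 108.5
```

```text
6.05 [536.4  52.9 107.2] [ 0.8 -0.5 -0.5] ang now -61.9
[[1, [0.45, -0.37, 0.01], 0], [1, [0.95, -0.91, -0.0], 0], [1, [1.29, -1.56, -0.02], 0], [1, [1.44, -2.27, -0.03], 0], [1, [1.41, -3.0, -0.04], 0], [1, [1.19, -3.7, -0.05], 0], [1, [0.8, -4.31, -0.07], 0], [1, [0.26, -4.81, -0.08], 0], [1, [-0.39, -5.15, -0.09], 0], [1, [-1.1, -5.3, -0.1], 0], [1, [-1.83, -5.27, -0.12], 0], [1, [-2.53, -5.05, -0.13], 0]]
```

View pics/w4.png

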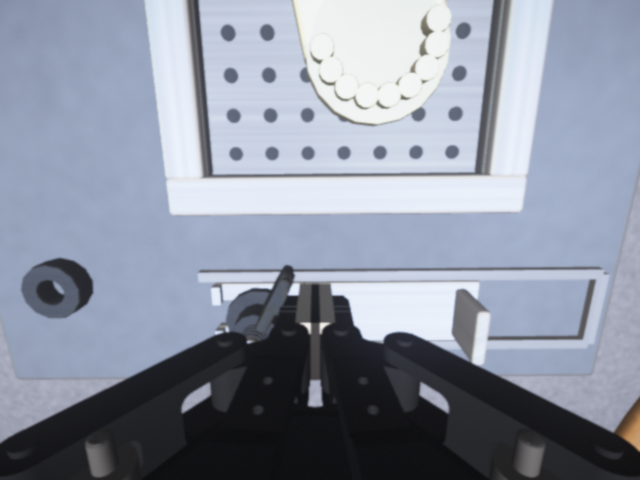

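The wing now points ahead of the finger at about -25° (290,268), so the pushing works. I'll carry on.

Request:
drive_tool([
  [1, [0.45, -0.37, 0.01], 0],
  [1, [0.95, -0.91, 0], 0],
  [1, [1.29, -1.56, -0.02], 0],
  [1, [1.44, -2.27, -0.03], 0],
  [1, [1.41, -3.0, -0.04], 0],
  [1, [1.19, -3.7, -0.05], 0],
  [1, [0.8, -4.31, -0.07], 0],
  [1, [0.26, -4.81, -0.08], 0],
  [1, [-0.39, -5.15, -0.09], 0],
  [1, [-1.1, -5.3, -0.1], 0],
  [1, [-1.83, -5.27, -0.12], 0],
  [1, [-2.53, -5.05, -0.13], 0],
])

```text
clock: 7.55
eef_pos: [510.9, 103.5, 108.6]
tcp_rot: [-3.141, -0.004, -0.002]
contact_force: [2.7, 2.1, 0.4]
opening: -0.003
```

```bash
python3 -c "
from h import *
f=grab('wrist','w5')"; python3 rows.py 115 295 12 108.5 110
```

```text
7.6 [509.6 103.1 108.4] [0.7 0.1 1.7] ang now 118.0
[[1, [-0.46, 0.36, -0.03], 0], [1, [-0.96, 0.9, -0.04], 0], [1, [-1.3, 1.55, -0.05], 0], [1, [-1.45, 2.27, -0.06], 0], [1, [-1.42, 3.0, -0.08], 0], [1, [-1.2, 3.69, -0.09], 0], [1, [-0.81, 4.31, -0.1], 0], [1, [-0.27, 4.8, -0.11], 0], [1, [0.38, 5.14, -0.13], 0], [1, [1.09, 5.3, -0.14], 0], [1, [1.82, 5.27, -0.15], 0], [1, [2.52, 5.05, -0.16], 0]]
```

View pics/w5.png

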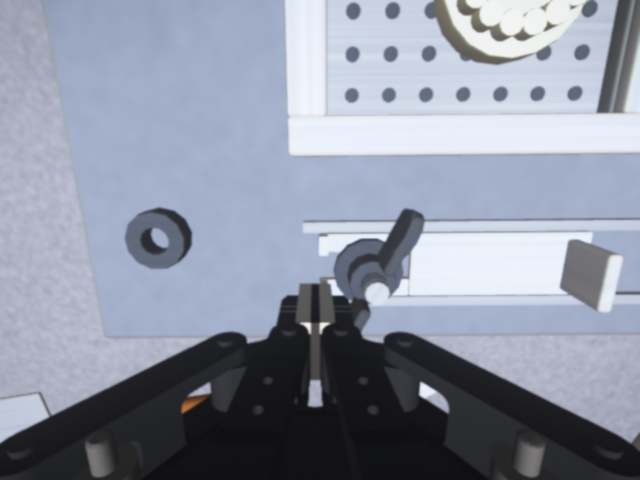

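The wings have turned another half turn.

Request:
drive_tool([
  [1, [-0.46, 0.36, -0.03], 0],
  [1, [-0.96, 0.9, -0.04], 0],
  [1, [-1.3, 1.55, -0.05], 0],
  [1, [-1.45, 2.27, -0.06], 0],
  [1, [-1.42, 3.0, -0.08], 0],
  [1, [-1.2, 3.69, -0.09], 0],
  [1, [-0.81, 4.31, -0.1], 0],
  [1, [-0.27, 4.8, -0.11], 0],
  [1, [0.38, 5.14, -0.13], 0],
  [1, [1.09, 5.3, -0.14], 0],
  [1, [1.82, 5.27, -0.15], 0],
  [1, [2.52, 5.05, -0.16], 0],
])

```text
clock: 9.1
eef_pos: [535.3, 52.5, 109.9]
tcp_rot: [-3.142, -0.002, -0.002]
contact_force: [-2.1, -0.6, -0.0]
opening: -0.001
```

```bash
python3 rows.py -65 115 12 110 111.5
```

```text
9.1 [535.3  52.5 109.9] [-2.1 -0.6 -0. ] ang now -64.3
[[1, [0.57, -0.4, -0.02], 0], [1, [1.07, -0.94, -0.03], 0], [1, [1.41, -1.59, -0.05], 0], [1, [1.56, -2.3, -0.06], 0], [1, [1.53, -3.03, -0.07], 0], [1, [1.31, -3.73, -0.08], 0], [1, [0.92, -4.35, -0.1], 0], [1, [0.38, -4.84, -0.11], 0], [1, [-0.27, -5.18, -0.12], 0], [1, [-0.98, -5.34, -0.13], 0], [1, [-1.71, -5.3, -0.15], 0], [1, [-2.41, -5.09, -0.16], 0]]
```

Request:
drive_tool([
  [1, [0.57, -0.4, -0.02], 0],
  [1, [1.07, -0.94, -0.03], 0],
  [1, [1.41, -1.59, -0.05], 0],
  [1, [1.56, -2.3, -0.06], 0],
  [1, [1.53, -3.03, -0.07], 0],
  [1, [1.31, -3.73, -0.08], 0],
  [1, [0.92, -4.35, -0.1], 0],
  [1, [0.38, -4.84, -0.11], 0],
  [1, [-0.27, -5.18, -0.12], 0],
  [1, [-0.98, -5.34, -0.13], 0],
  [1, [-1.71, -5.3, -0.15], 0],
  [1, [-2.41, -5.09, -0.16], 0],
])

```text
clock: 10.6
eef_pos: [511.0, 103.6, 111.6]
tcp_rot: [-3.141, -0.002, -0.002]
contact_force: [2.6, 0.7, -0.8]
opening: 0.001
```

```bash
python3 rows.py 115 295 12 111.5 113; python3 -c "
from h import *
f=grab('wrist','w6')"
```

```text
10.6 [511.  103.6 111.6] [ 2.6  0.7 -0.8] ang now 115.2
[[1, [-0.6, 0.41, 0.0], 0], [1, [-1.09, 0.95, -0.01], 0], [1, [-1.43, 1.6, -0.02], 0], [1, [-1.59, 2.31, -0.04], 0], [1, [-1.55, 3.04, -0.05], 0], [1, [-1.33, 3.74, -0.06], 0], [1, [-0.94, 4.36, -0.07], 0], [1, [-0.4, 4.85, -0.09], 0], [1, [0.25, 5.19, -0.1], 0], [1, [0.96, 5.35, -0.11], 0], [1, [1.69, 5.31, -0.12], 0], [1, [2.39, 5.09, -0.14], 0]]
```

View pics/w6.png

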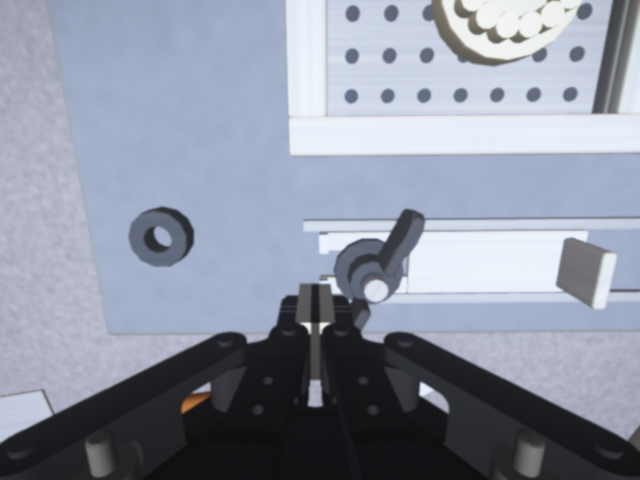

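Request:
drive_tool([
  [1, [-0.6, 0.41, 0.0], 0],
  [1, [-1.09, 0.95, -0.01], 0],
  [1, [-1.43, 1.6, -0.02], 0],
  [1, [-1.59, 2.31, -0.04], 0],
  [1, [-1.55, 3.04, -0.05], 0],
  [1, [-1.33, 3.74, -0.06], 0],
  [1, [-1.33, 3.74, -0.06], 0],
  [1, [-1.65, 3.04, -0.05], 0],
  [1, [-2, 2.31, -0.05], 0],
  [1, [-2, 2.31, -3], 0],
  [1, [-2, 2.31, -5], 0],
  [1, [-2, 2.31, -5], 0],
])

```text
clock: 12.15
eef_pos: [490.4, 80.9, 162.7]
tcp_rot: [-3.141, -0.004, -0.001]
contact_force: [0.2, -0.5, -0.1]
opening: 0.002
```

```bash
python3 - <<'E'
from h import *
r.grab_frame('top')
f=grab('wrist','w7');s=r.sense();print(s['clock'],s['eef_pos'],s['contact_force'])
g=grab('scene')
c=g['color'][190:290,290:420,::-1]
cv2.imwrite('pics/sc7.png',cv2.resize(c,None,fx=5,fy=5,interpolation=cv2.INTER_CUBIC))
E
```

```text
12.25 [489.28031743  80.49612707 161.03426665] [-0.14952139 -0.14473024  0.6655599 ]
```

View pics/w7.png

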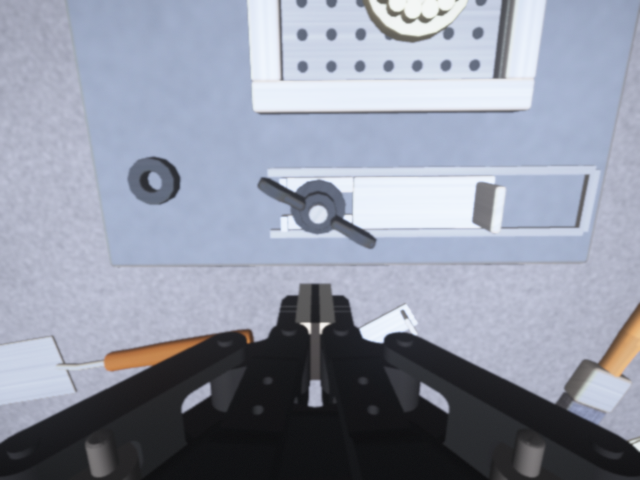

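View pics/sc7.png

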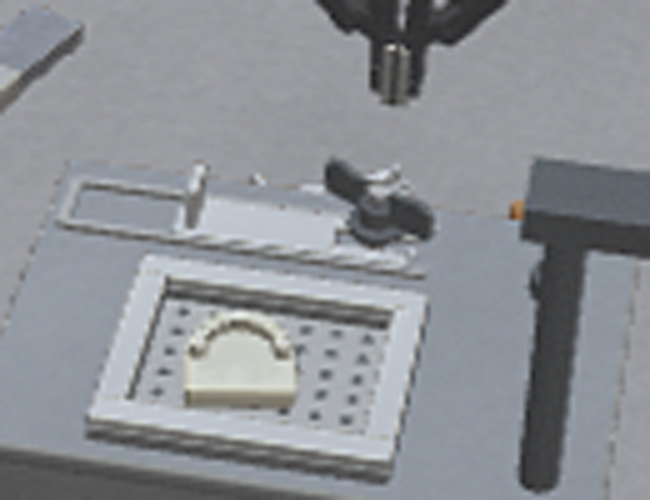

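Request:
drive_tool([
  [1, [1.5, 3, 0], 0],
  [1, [3.0, 6, 0], 0],
  [1, [3.4, 7.0, 0], 0],
  [1, [3.4, 7.0, 0], 0],
  [1, [3.4, 7.0, 2], 0],
  [1, [3.4, 7.0, 3], 0],
  [1, [3.4, 7.0, 3], 0],
])

```text
clock: 13.18
eef_pos: [521.9, 10.9, 129.9]
tcp_rot: [-3.142, 0.002, -0.001]
contact_force: [-1.0, -0.4, 0.0]
opening: -0.003
```

```bash
python3 - <<'E'
from h import *
f=grab('wrist','w8');s=r.sense();print(s['clock'],s['eef_pos'],s['contact_force'],s['tcp_rot'])
g=grab('scene')
c=g['color'][190:290,290:420,::-1]
cv2.imwrite('pics/sc8.png',cv2.resize(c,None,fx=5,fy=5,interpolation=cv2.INTER_CUBIC))
for t,z in [('strap_tab',116),('wing_mid',117)]:
    print(t,[(np.round(d['at'],1).tolist(),round(d['score'],2),atz(f,d['at'],z).round(1)) for d in r.spot_point(t,'wrist')][:3])
E
```

```text
13.225 [522.49316687  10.76541472 130.50602132] [ 0.09542863 -0.15249652 -0.07570264] [-3.14157629e+00  9.59626131e-04 -1.06713237e-03]
strap_tab [([370.9, 292.5], 0.74, array([521.2, -16.4, 116. ]))]
wing_mid [([172.8, 292.8], 0.65, array([521.7,  78.1, 117. ]))]
```

View pics/w8.png

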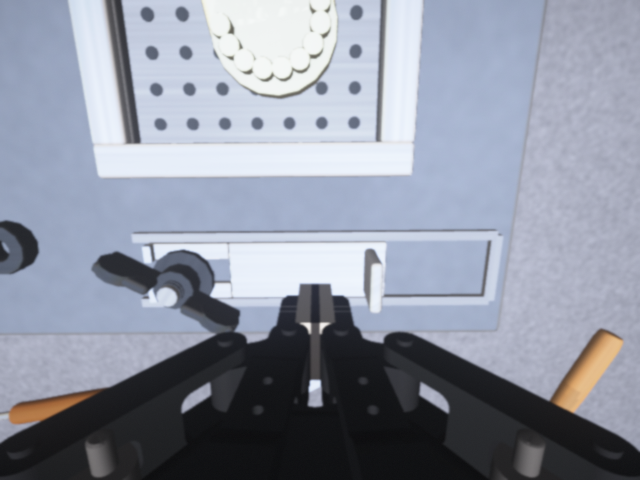

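View pics/sc8.png

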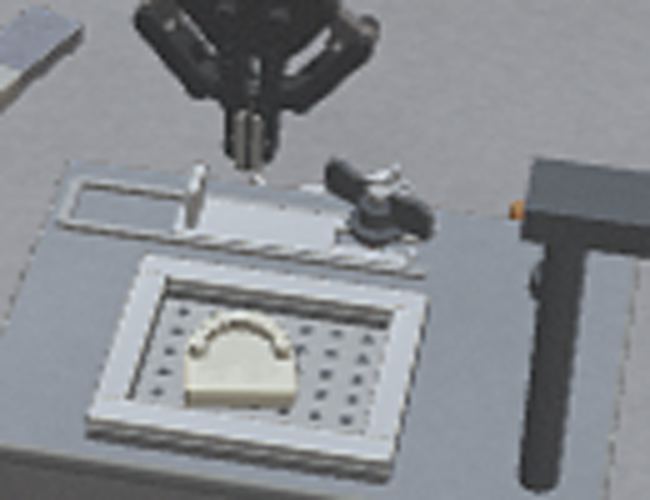

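The finger is clear between the wing tip and the tab at (372,280). Next I lower it and push, watching the force.

Request:
drive_tool([
  [1, [0, 0, 2], 0],
  [1, [0, 0, 3.3], 0],
  [1, [0, 0, 3.3], 0],
  [1, [0, 0.5, 3.3], 0],
  [1, [0, 1, 3.3], 0],
  [1, [0, 1.4, 3.3], 0],
  [1, [0, 1.8, 3.3], 0],
  [1, [0, 2.2, 3.3], 0],
  [1, [0, 2.6, 3.3], 0],
  [1, [0, 2.6, 3.3], 0],
])

```text
clock: 14.62
eef_pos: [523.2, -15.8, 98.2]
tcp_rot: [3.141, -0.001, -0.002]
contact_force: [0.2, 0.5, 0.8]
opening: -0.002
```

```bash
python3 - <<'E'
from h import *
f=grab('wrist','w9');s=r.sense();print(s['clock'],s['eef_pos'],s['contact_force'],s['tcp_rot'])
E
```

```text
14.675 [523.16352422 -15.67348675  98.14375067] [ 0.24641214 -0.18316758 -0.54632988] [ 3.14151627e+00 -6.11071014e-04 -1.61221502e-03]
```

View pics/w9.png

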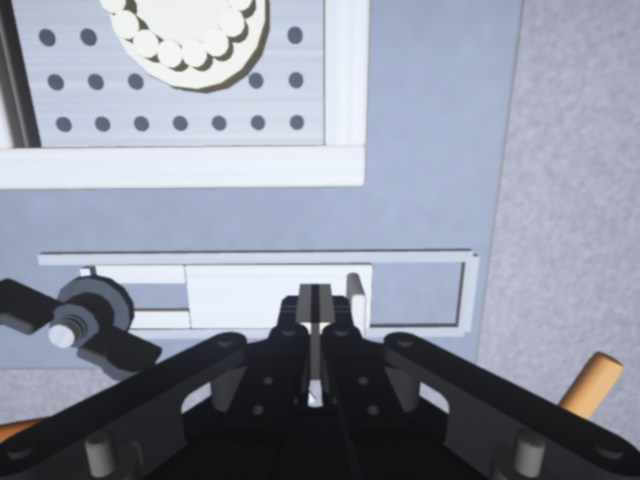

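Request:
drive_tool([
  [1, [0, 0.4, 0], 0],
  [1, [0, 0.8, 0], 0],
  [1, [0, 1.2, 0], 0],
  [1, [0, 1.6, 0], 0],
  [1, [0, 2.0, 0], 0],
  [1, [0, 2.4, 0], 0],
  [1, [0, 2.8, 0], 0],
  [1, [0, 2.8, 0], 0],
  [1, [0, 2.0, 0], 0],
  [1, [0, 1.8, 0], 0],
])

```text
clock: 15.92
eef_pos: [523.0, -33.1, 98.1]
tcp_rot: [3.142, -0.0, -0.001]
contact_force: [-0.1, 0.1, 0.6]
opening: 0.002
```

Request:
drive_tool([
  [1, [0, 0, -4], 0],
  [1, [0, 0, -9], 0],
  [1, [-1, 0, -14], 0],
  [1, [-2, 0, -18], 0],
  [1, [-2, 0, -18], 0],
  [1, [-2, 0, -18], 0],
])

```text
clock: 16.68
eef_pos: [502.6, -32.8, 277.5]
tcp_rot: [-3.142, 0.0, -0.001]
contact_force: [-0.7, -0.1, 0.1]
opening: 0.001
```

```bash
python3 - <<'E'
from h import *
f=grab('wrist','w10');s=r.sense();print(s['clock'],s['eef_pos'],s['contact_force'],s['tcp_rot'])
for t,z in [('strap_tab',116),('strap_mouth',85),('wing_mid',117),('stud_foot',85)]:
    print(t,[(np.round(d['at'],1).tolist(),round(d['score'],2),atz(f,d['at'],z).round(1)) for d in r.spot_point(t,'wrist')][:3])
g=grab('scene')
c=g['color'][190:290,290:420,::-1]
cv2.imwrite('pics/sc10.png',cv2.resize(c,None,fx=5,fy=5,interpolation=cv2.INTER_CUBIC))
E
```

```text
16.725 [502.34440597 -32.80560727 276.91346175] [ 0.90840392  0.18924769 -0.14264509] [-3.14154631e+00  1.37786179e-03 -8.11539143e-04]
strap_tab [([288.7, 286.9], 0.73, array([441.5,  -8.8, 116. ])), ([345.4, 201.5], 0.67, array([521.1, -59.5, 116. ]))]
strap_mouth [([233.7, 312.1], 0.96, array([400. ,  51.7,  85. ])), ([219.4, 195.5], 0.56, array([521.9,  57.4,  85. ]))]
wing_mid [([185.6, 201.4], 0.69, array([521.6,  78.3, 117. ])), ([217.6, 194.5], 0.47, array([527.5,  50.2, 117. ]))]
stud_foot [([199.1, 196.1], 0.73, array([521.3,  76.7,  85. ]))]
```

View pics/w10.png

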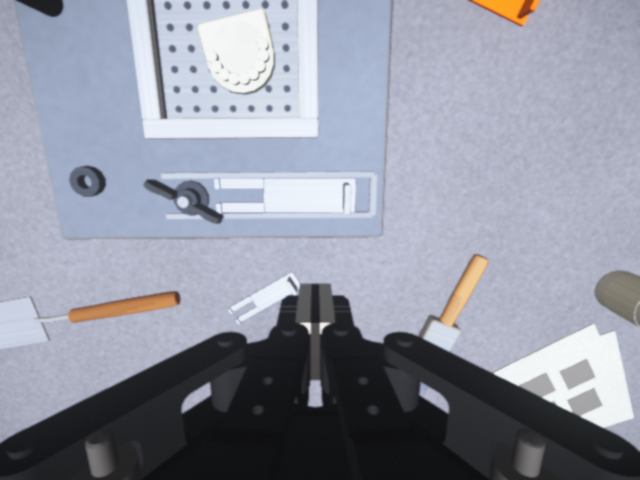

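View pics/sc10.png

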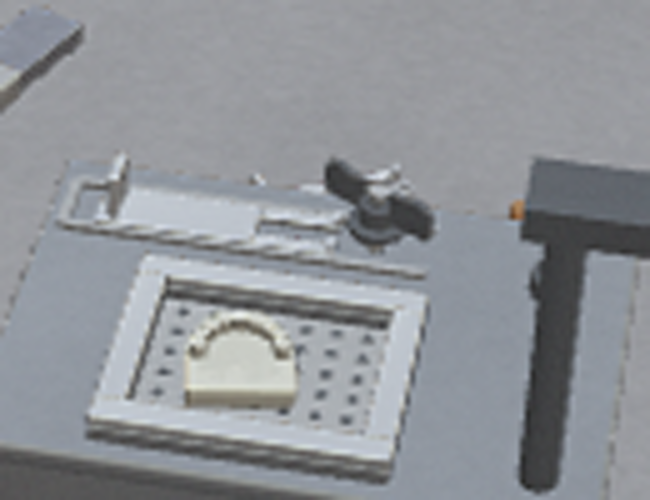

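```bash
python3 - <<'E'
from h import *
f=grab('wrist')
s=r.sense();print(s['eef_pos'],s['contact_force'])
a=atz(f,(147,182),127.5);b=atz(f,(220,219),127.5);print(a,b,(a+b)/2,np.arctan2(-(a-b)[0],(a-b)[1]))
print('mouth',atz(f,(217,184),94.5),'spare',[d['at'] for d in r.spot_point('spare_collar','wrist')][:1])
c=f['color'][160:240,120:390,::-1]
cv2.imwrite('pics/w11.png',cv2.resize(c,None,fx=2.9,fy=2.9,interpolation=cv2.INTER_CUBIC))
E
```

```text
[502.73512968 -32.99239677 277.33992112] [-0.61071337 -0.18494465 -0.22948755]
[539.34970341 104.05377364 127.5       ] [508.27637039  46.61950146 127.5       ] [523.8130369   75.33663755 127.5       ] -0.4959259189421614
mouth [533.67677004  55.96051494  94.5       ] spare [[89.9, 179.3]]
```

View pics/w11.png

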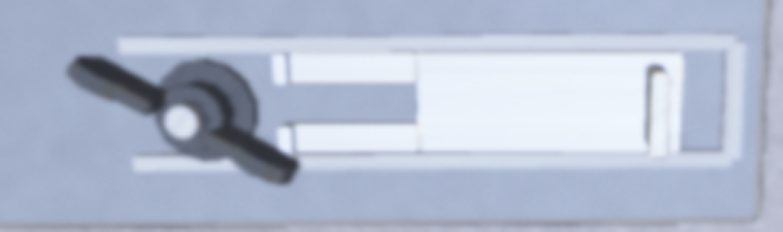

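The strap lies flat in its channel with its slot mouth (y≈56) clear of the stud and flange. The nut has turned two turns plus about 10°. I'm handing in.

```bash
python3 -c "
from rig import r
print(r.sign_off())"
```

```text
the job is handed in; nothing more can be done
None
```

The clamp strap is free: the wing nut is unscrewed two full turns, and the strap is pushed clear of the stud. I handed it in at about 17 s of the 64 s allowed. No verdict was reported.

- **Nut:** I pushed one wing round anticlockwise with the shut fingertips, in five strokes. It went from about 2.5 rad to about 15.2 rad, two turns plus about 10°. The side view shows it visibly higher, and the strap's lips then passed under the flange without catching.
- **Strap:** I pushed it by its tab about 40 mm along its channel. The last pictures show it lying flat, with its slot mouth about 22 mm from the stud axis on the far side.
- **Forces:** The readings I took stayed within about 3.5 N. I did not log the force continuously between them.
- **Other things:** I did not touch the model, collar, look-alikes or bench items, and those visible in the pictures looked unmoved. The arm finished about 190 mm above the deck, touching nothing.

**Checks that disagreed:** The strap's travel came out at 40 to 44 mm depending on the measurement, well past the 27 mm needed. The point detector also ranked a look-alike strap first in some views, so I picked the right one by its position.

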